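Open a spring-loaded line strainer and put its strainer to soak

ROBOT

A 6-joint arm with a two-finger parallel gripper is mounted at the origin on a cart in front of the work surface, level with it; the furniture and walls round the work are solid. World frame = base frame: x ahead of the robot, y to its left, z up, the work surface at z = 0. Lengths are in m, angles in rad, forces in N, time in s.
With the tool pointing down it reaches from about 0.35 to 0.775 m from the base axis. Payload 5.5 kg.
Tool frame: the origin (TCP) lies between the finger pads; the fingertips stand 17 mm ahead of it and the grasp point (between the pads) lies 2 mm behind it (env.finger_overhang is the distance from the TCP to the fingertips, in m); z points along the fingers, y is the line along which they close (so a half turn about z gives the same grasp; the last joint's range is limited). The gripper opens to 85 mm and grips with 20 to 120 N. Pads are 22 mm wide; open, the fingers measure 114 mm over their backs; the gripper's body (76 mm by 85 mm) begins 54 mm behind the grasp point. The pads swing forward as they close: fully open they stand 13 mm farther back than shut.
Start: joints at [-1.268, 0.313, 0.046, 1.304, 0, 1.431], TCP at [0.246, -0.52, 0.248] pointing down, gripper open.
Joint ranges: [-2.76, 2.76], [-0.86, 1.69], [-1.03, 1.26], [-2.2, 2.34], [-1.47, 1.5], [-3.14, 3.14]. Speed limits (rad/s): [2.57, 2.57, 3.14, 3.14, 3.14, 3.14].

INTERFACE

Orientations are given as a unit quaternion [w, x, y, z].
In Python, from workcell import env gives the robot as it stands. The module is installed in compiled form; this text tells all that it offers.
- The arm moves only by the shell command python3 -m pendant 'ROWS' [FORCE]. ROWS is JSON, a list of rows, each a list of 5 numbers: the gripper's target within -1 to 1 (fully open at 1, half-way at 0, shut at -1), then the shift along the tool's x, y, z in m, then the turn about the tool's z in rad. A call has 1 to 8 rows; each row shifts and turns the commanded pose from where the row before left it, along the tool's axes as they then stand; what a row does not reach is not made up. A row lasts 1/8 s, in which the tool goes at most 62.5 mm and 10.7 degrees, less where a joint would pass 70% of its speed; a pose out of reach is approached as far as the arm can. A call with a gripper value outside its range is refused whole. The fingers move at their own pace and stop on an object; FORCE is the grip in N (left out, the last holds). Time passes only in rows, so rows that do not move let the fingers close. It gives the time, the measured TCP pose, the force, the opening and the grip force at its end, in the units of the state.
- env.get_state(): the state, without advancing time (a new reading comes with each control period).
- env.read_camera(name): name is "scene" or "top" or "wrist"; returns the picture (384x512x3 uint8, red, green, blue); there is no depth.
- env.calibration(name): a dict with "K" (3x3 intrinsics, pixels), "distortion" ([k1, k2, p1, p2, k3] as OpenCV has them; the pictures are not rectified), "T" (4x4, takes a point from camera to world coordinates); the wrist camera has in their place "tool_from_camera" (4x4, takes a point from camera to tool coordinates, whose origin is the TCP and whose axes are the flange's). Camera axes: x right, y down, z forward; pixel columns grow to the right and rows downward; lengths in m; the calibration is good to about 2 mm. A picture is of the moment at which its call begins: read the wrist's pose just before it. calibration takes no time and is no camera call.
- env.hand_in(): hands the job in; it is judged then, once.
Trained networks look in the newest picture that a camera, given by its name, has taken for a name from the list of things; names that differ only in an ending like _2 or _b are one class to them, and where a whole thing is asked for, a point or a joint stands for the part that bears it (a point fixed in the world has none). Each returns a list of dicts, best first, with "score" (0 to 1); they miss things now and then, are a little off and sometimes report something else, mostly with a low value. They report only what shows in the picture. A call takes as long as a camera call. They do not tell look-alikes from the thing itself.
- env.recognise(camera, label): "centre" ([column, row] in pixels, amid what is visible of it).
The state is a dict: "clock": time; "joint_pos": joint angles; "qvel": joint speeds; "tau": joint torques, N m; "tcp_pos": TCP position; "orientation": TCP orientation; "wrist_force": force on the tool from outside, world axes, zero at the start; "ft_torque": the same for the moment, N m; "finger_gap": finger opening in m; "grip_force": force on a finger pad.
Only numpy, scipy, OpenCV 4.12 (cv2) and the standard library are available. Lean on these libraries where they do the work, as an engineer would, in place of code of your own. Each camera call takes 0.05 s, during which the arm holds its last target. There are 200 camera calls.

TASK

The line strainer on the packing table is due for its wash. Unscrew its cap anticlockwise, letting it climb as the thread does and without forcing or yanking the thread, and keep hold of it as it comes free, because the spring underneath throws it off if nobody holds it. Draw the strainer straight out with the cap and set it down gently in the steel beaker, strainer inside and cap resting level on the rim, and leave the other things on the table where they are.

Things in the scene. Friction and masses are not known exactly. Their poses are not given: they have to be found in the camera images.
- cap: Loose screw cap with its strainer, one part of about 0.2 kg, screwed upright into the housing. Origin on its axis at the underside of its flange, z up along the axis. The flange is 70 mm across and 6 mm thick; above it is the grip, below it the threaded plug and the strainer. Turning it anticlockwise (seen from above) undoes it; it takes several grasps, and how far it was screwed in varies.
- cap_grip (a point): Middle of the height to take the cap by: a round fluted black grip, 42 mm across, on the cap's axis, from 6 to 37 mm above the flange's underside (this point at 26 mm). Take it from above; fingertips must stay above the flange's top, 20 mm below this point.
- thread_end (a point): Lower end of the cap's plug, on its axis, 27 mm below the flange's underside. Coarse twin-start right-hand thread, 47 mm across the crests, with about 2.5 mm of axial play; the cap climbs about as much as this play in a sixth of a turn. Friction against turning about 0.3 N m; until the thread lets go a part-unscrewed cap stays where it is left. Where it lets go must be felt.
- strainer_foot (a point): Lower end of the round strainer under the plug, on the cap's axis, 66 mm below the flange's underside; the strainer is 30 mm in diameter.
- spring_seat (a point): Bottom of the housing's bore, on its axis, 78 mm below the mouth. A spring standing here presses the strainer's foot, and so the cap, upwards all the way: about 12 N when screwed in, about 8 N when the thread lets go, and it ends when the flange's underside is about 33 mm above the mouth. An unheld cap jumps off as the thread ends.
- mouth (a point): Centre of the flat round mouth of the fixed steel strainer housing, 100 mm above the table, on its vertical axis (z up). 82 mm across at the mouth; foot plate 150 x 116 mm; pipe stubs to +y and -y of this frame reach 78 mm from the axis at 47 mm height. The bore guides the strainer closely: the strainer is out once the flange's underside is 70 mm above this point.
- collar: Threaded collar set into the housing's mouth; its thread carries the spring's push while the cap is screwed in. Fixed to the housing; origin at the middle of the housing's underside on the table, 100 mm below the mouth, on the same axis.
- beaker: Loose straight steel beaker, 0.35 kg, 85 mm high, open at the top. Origin at the centre of its underside, z up.
- beaker_rim (a point): Centre of the beaker's mouth, 85 mm above its underside. Inside 58 mm wide at the rim, 63 mm outside, wall 2.5 mm; it takes the plug with about 5 mm to spare all round and the cap's flange rests on the rim.
- shaker: Bystander: stainless shaker, 64 mm wide, 110 mm high; origin at the centre of its underside.
- paper_roll: Bystander: white label roll, 68 mm wide, 50 mm high; origin at the centre of its underside.
- tape_roll: Bystander: roll of tape lying flat, 72 mm wide, 25 mm high; origin at the centre of its underside.
- scraper: Bystander: bench scraper lying flat, 114 x 124 x 19 mm; origin at the centre of its underside.
- serving_tongs: Bystander: steel tongs lying flat, 336 x 66 x 38 mm; origin at the centre of its underside.
There are look-alikes about, which are no part of the job. What is shaped like the beaker but blue or orange is not meant.

How it is judged:
By the outcome, as a careful person would: the job done as asked, in the order asked, and still so for the second after the job is handed in, with the robot touching nothing.
It also fails if it takes over 72 s, if anything falls off the work surface, if the arm or the gripper's body presses on something with over 40 N, if the wrist force passes 120 N, or if a joint passes its speed limit or range.

## Working session

There is one attempt and no reset: what is moved stays moved. The work goes in short steps, Python scripts to look and compute and a shell command to move; the robot and the scene stay as the last step left them, time stands still between calls to the robot, and variables do not carry over. Pictures are saved under pics/ and viewed, at most 14 in all, crops included, and the job is handed in when it is done.

```bash
mkdir -p pics; cat > h.py <<'E'
import numpy as np, cv2
from workcell import env
def ray(name,px,z,st=None):
    c=env.calibration(name);K=np.array(c["K"]);d=np.array(c["distortion"],float)
    if "T" in c: T=np.array(c["T"])
    else:
        st=st or env.get_state();w,x,y,zq=st["orientation"]
        from scipy.spatial.transform import Rotation as R
        T=np.eye(4);T[:3,:3]=R.from_quat([x,y,zq,w]).as_matrix();T[:3,3]=st["tcp_pos"];T=T@np.array(c["tool_from_camera"])
    u=cv2.undistortPoints(np.array([[px]],float),K,d)[0,0]
    v=T[:3,:3]@np.array([u[0],u[1],1]);o=T[:3,3]
    return o+v*(z-o[2])/v[2]
E
python3 - <<'E'
from h import *
s=env.get_state();print(s)
for n in ("top","scene"):
    im=env.read_camera(n);cv2.imwrite(f"pics/{n}1.png",im[:,:,::-1])
    for l,z in (("cap",.12),("cap_grip",.14),("collar",.1),("mouth",.1),("beaker",.085),("beaker_rim",.085),("shaker",.11),("paper_roll",.05),("tape_roll",.02),("scraper",0),("serving_tongs",0)):
        for r in env.recognise(n,l)[:4]: print(n,l,np.round(r["centre"]),round(r["score"],2),ray(n,r["centre"],z).round(3))
E
```

```text
{'clock': 0.0, 'joint_pos': array([-1.26759360e+00,  3.14029490e-01,  4.49529690e-02,  1.30360353e+00,
       -4.30225569e-05,  1.43120215e+00]), 'qvel': array([ 0.00088792, -0.00039099,  0.00072769, -0.00069567,  0.00151121,
       -0.00070203]), 'tau': array([ 4.99602193e-04, -4.80630720e+01,  2.98532259e+01,  1.94733805e-02,
        1.43244433e-04,  6.99563373e-06]), 'tcp_pos': array([ 0.24620311, -0.51907568,  0.24738167]), 'orientation': array([-9.36955927e-04,  9.75590875e-01,  2.19594075e-01, -9.84018778e-05]), 'wrist_force': array([ 0.14382915, -0.4407713 ,  0.04685185]), 'ft_torque': array([-0.02016598,  0.01372091,  0.02205218]), 'grip_force': 0.0, 'finger_gap': 0.0852276248640987}
top cap [251. 173.] 0.63 [ 0.526 -0.003  0.12 ]
top mouth [250. 184.] 0.98 [0.499 0.001 0.1  ]
top beaker [364. 214.] 0.83 [ 0.414 -0.293  0.085]
top beaker [323. 216.] 0.78 [ 0.412 -0.187  0.085]
top beaker [378. 184.] 0.71 [ 0.494 -0.336  0.085]
top beaker [340. 175.] 0.6 [ 0.52  -0.238  0.085]
top beaker_rim [360. 213.] 0.91 [ 0.417 -0.285  0.085]
top beaker_rim [379. 182.] 0.88 [ 0.499 -0.339
[... 602 characters left out ...]
] 0.66 [ 0.392 -0.158  0.085]
scene beaker [297. 166.] 0.63 [ 0.507 -0.204  0.085]
scene beaker_rim [296. 165.] 0.92 [ 0.51  -0.204  0.085]
scene beaker_rim [339. 173.] 0.92 [ 0.397 -0.263  0.085]
scene beaker_rim [327. 153.] 0.92 [ 0.472 -0.309  0.085]
scene beaker_rim [320. 192.] 0.68 [ 0.394 -0.164  0.085]
scene shaker [248. 162.] 0.65 [ 0.605 -0.101  0.11 ]
scene paper_roll [296. 142.] 0.78 [ 0.599 -0.324  0.05 ]
scene paper_roll [249. 165.] 0.71 [ 0.638 -0.137  0.05 ]
scene tape_roll [226. 311.] 0.93 [0.369 0.234 0.02 ]
scene scraper [300. 240.] 0.62 [ 0.368 -0.052  0.   ]
scene serving_tongs [134. 295.] 0.6 [0.572 0.35  0.   ]
scene serving_tongs [246. 163.] 0.56 [ 0.687 -0.176  0.   ]
```

```bash
python3 - <<'E'
import cv2
for n,(x,y,w,h) in {"top":(190,100,230,170),"scene":(180,110,200,150)}.items():
    im=cv2.imread(f"pics/{n}1.png")[y:y+h,x:x+w];cv2.imwrite(f"pics/{n}1c.png",cv2.resize(im,(780,int(780*h/w)),interpolation=cv2.INTER_CUBIC))
E
```

```text
(no output)
```

View pics/top1c.png

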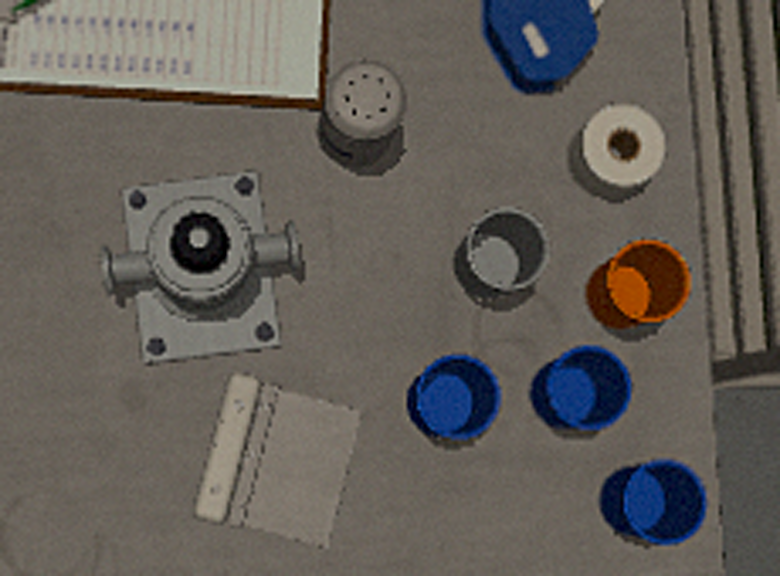

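View pics/scene1c.png

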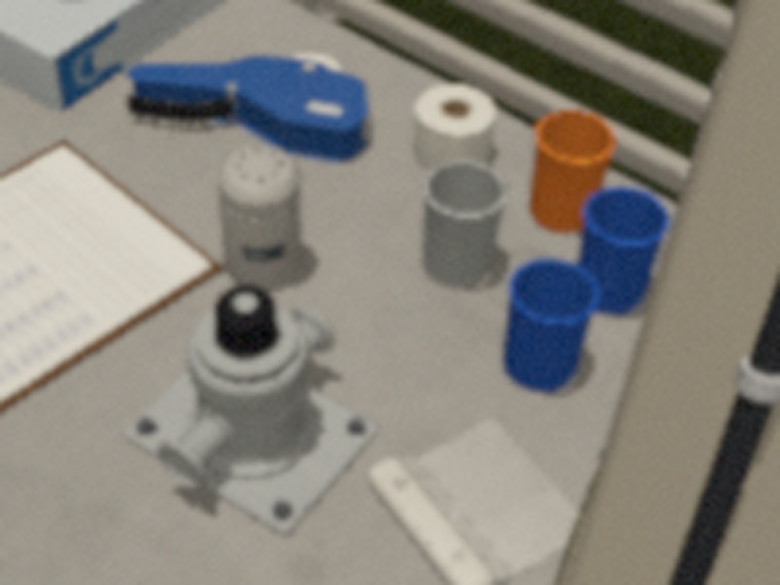

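The top view shows the black cap grip at about (249,171) and the steel beaker rim at about (340,174). The blue and orange beakers are the look-alikes. In the scene view the steel rim is at about (299,159).

```bash
python3 - <<'E'
from h import *
print("rim",ray("top",[340.1,173.7],.085),ray("scene",[299.5,158.7],.085))
print("grip",ray("top",[249,170.5],.142),ray("scene",[180+246*.2564,110+303*.2564],.145))
s=env.get_state();w,x,y,z=s["orientation"]
from scipy.spatial.transform import Rotation as R
M=R.from_quat([x,y,z,w]).as_matrix();print(M.round(4))
print("shift tool", M.T@(np.array([.51,0,.30])-s["tcp_pos"]),env.finger_overhang); print(env.calibration("wrist")["tool_from_camera"])
E
```

```text
rim [ 0.52332139 -0.23723894  0.085     ] [ 0.51892475 -0.23262346  0.085     ]
grip [0.52848988 0.00242854 0.142     ] [0.52373465 0.00631202 0.145     ]
[[ 9.036e-01  4.284e-01  0.000e+00]
 [ 4.284e-01 -9.036e-01 -1.000e-04]
 [-0.000e+00  1.000e-04 -1.000e+00]]
shift tool [ 0.46083418 -0.35652679 -0.0517072 ] 0.017
[[ 4.32584293e-05 -9.53231876e-01 -3.02239953e-01  7.62825463e-02]
 [ 9.99999248e-01  4.11673255e-04 -1.15524658e-03  5.08719470e-04]
 [ 1.22564197e-03 -3.02239676e-01  9.53231177e-01 -1.25966860e-01]
 [ 0.00000000e+00  0.00000000e+00  0.00000000e+00  1.00000000e+00]]
```

```bash
python3 -m pendant '[[1,0.048,-0.0214,-0.0066,0],[1,0.048,-0.0214,-0.0066,0],[1,0.048,-0.0214,-0.0066,0],[1,0.048,-0.0214,-0.0066,0],[1,0.048,-0.0214,-0.0066,0],[1,0.048,-0.0214,-0.0066,0],[1,0.048,-0.0214,-0.0066,0],[1,0.048,-0.0214,-0.0066,0]]'
python3 - <<'E'
from h import *
s=env.get_state();im=env.read_camera("wrist");cv2.imwrite("pics/w1.png",im[:,:,::-1])
print(s["clock"],s["joint_pos"].round(3),s["tcp_pos"])
for l,z in (("beaker_rim",.085),("cap_grip",.13),("mouth",.1)):
    for r in env.recognise("wrist",l): print(l,np.round(r["centre"]),round(r["score"],2),ray("wrist",r["centre"],z,s).round(4))
E
```

```text
clock: 2.2
tcp_pos: [0.521, -0.1989, 0.3015]
orientation: [0.0, 0.976, 0.22, 0.0]
wrist_force: [0.1, 0.0, 0.7]
finger_gap: 0.0852
grip_force: 0.0
2.2 [-0.509  0.27   0.117  1.417 -0.     2.19 ] [ 0.52102008 -0.19894264  0.30151987]
beaker_rim [281. 306.] 0.82 [ 0.3455 -0.3312  0.085 ]
beaker_rim [279. 177.] 0.78 [ 0.5271 -0.2338  0.085 ]
beaker_rim [278. 254.] 0.71 [ 0.4237 -0.2855  0.085 ]
beaker_rim [334. 222.] 0.64 [ 0.5019 -0.3327  0.085 ]
cap_grip [94. 92.] 0.69 [ 0.5342 -0.0089  0.13  ]
mouth [137.  93.] 0.77 [ 0.5489 -0.0384  0.1   ]
```

View pics/w1.png

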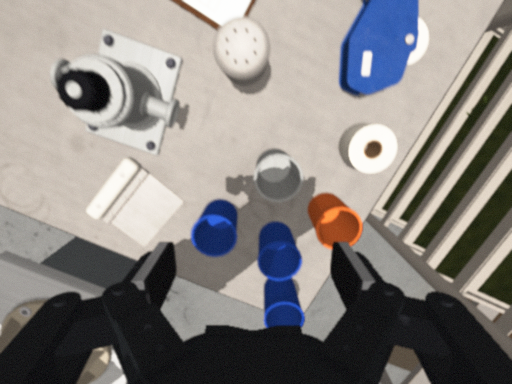

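```bash
python3 -m pendant '[[1,0.023,-0.045,0.008,0],[1,0.023,-0.045,0.008,0],[1,0.023,-0.045,0.008,0],[1,0.023,-0.045,0.008,0],[1,0,0,0,0.14],[1,0,0,0,0.14],[1,0,0,0,0]]'
python3 - <<'E'
from h import *
s=env.get_state();im=env.read_camera("wrist");cv2.imwrite("pics/w2.png",im[:,:,::-1])
print(s["clock"],s["joint_pos"].round(3),s["tcp_pos"],s["orientation"])
for l,z in (("beaker_rim",.085),("cap_grip",.13),("cap",.12),("mouth",.1)):
    for r in env.recognise("wrist",l): print(l,np.round(r["centre"]),round(r["score"],2),ray("wrist",r["centre"],z,s).round(4))
cv2.imwrite("pics/w2c.png",cv2.resize(im[60:300,130:400,::-1],(675,600),interpolation=cv2.INTER_CUBIC))
E
```

```text
clock: 3.28
tcp_pos: [0.5256, 0.0006, 0.269]
orientation: [0.0, 0.997, 0.081, -0.0]
wrist_force: [0.6, 0.5, -0.8]
finger_gap: 0.0858
grip_force: 0.0
3.275 [-0.152  0.212 -0.038  1.321 -0.     2.827] [0.52556493 0.00058264 0.26896764] [ 1.48594541e-04  9.96694639e-01  8.12387972e-02 -1.77566408e-04]
beaker_rim [489. 227.] 0.97 [ 0.5076 -0.3103  0.085 ]
beaker_rim [431. 270.] 0.9 [ 0.4359 -0.2589  0.085 ]
beaker_rim [249. 175.] 0.69 [0.5256 0.0047 0.085 ]
beaker_rim [427. 200.] 0.63 [ 0.5296 -0.2167  0.085 ]
beaker_rim [422. 294.] 0.41 [ 0.3974 -0.2593  0.085 ]
cap_grip [250. 178.] 0.76 [0.5339 0.004  0.13  ]
cap [249. 176.] 0.59 [0.5331 0.0057 0.12  ]
cap [252. 142.] 0.39 [0.5681 0.0084 0.12  ]
mouth [248. 145.] 0.94 [0.5625 0.0116 0.1   ]
```

View pics/w2c.png

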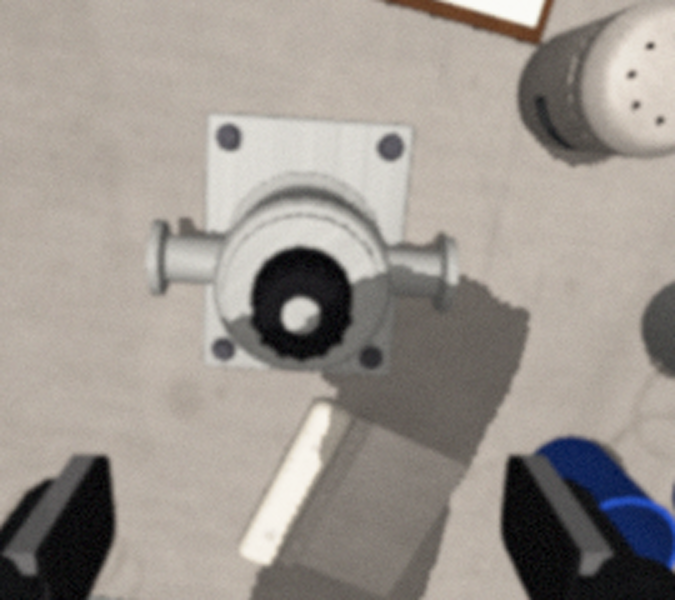

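The crop shows the grip's top boss at about crop (300,315), which is pixel (250,186). The mouth rim is centred at about crop (302,285), pixel (251,174), and the fingers are open.

```bash
python3 - <<'E'
from h import *
for z in (.137,.14,.145): print(z,ray("wrist",[250,186],z))
print(ray("wrist",[250.8,174],.1),"boss edge z", ray("wrist",[250.6,182.5],.137))
s=env.get_state();print(s["clock"],s["tcp_pos"],s["joint_pos"][[0,5]])
# circle/ellipse fit of black grip
im=cv2.imread("pics/w2.png");g=(im.max(2)<45).astype("uint8")[150:215,220:280]
c=max(cv2.findContours(g,cv2.RETR_EXTERNAL,cv2.CHAIN_APPROX_NONE)[0],key=len);print(cv2.boundingRect(c),cv2.minEnclosingCircle(c))
# steel beaker pointing from w1: edges for rim
E
```

```text
0.137 [0.52762621 0.00371371 0.137     ]
0.14 [0.5284848  0.00381883 0.14      ]
0.145 [0.52991578 0.00399404 0.145     ]
[0.53108959 0.00376875 0.1       ] boss edge z [0.53130555 0.00370132 0.137     ]
3.525 [0.52590659 0.00106365 0.26907181] [-0.15061388  2.8279901 ]
(11, 10, 39, 44) ((30.188201904296875, 31.247190475463867), 21.785335540771484)
```

```bash
python3 - <<'E'
from h import *
P=[("top",[190+199*.2949,100+238*.2949]),("scene",[180+246*.2564,110+303*.2564]),("wrist",[250,186])]
A=[];b=[]
for n,p in P:
    a=ray(n,p,0.1);c=ray(n,p,.16);d=(c-a)/np.linalg.norm(c-a);M=np.eye(3)-np.outer(d,d);A.append(M);b.append(M@a)
x=np.linalg.lstsq(np.vstack(A),np.hstack(b),rcond=None)[0];print("boss",x)
for n,p in P: print(n,ray(n,p,x[2]))
# flange/mouth edges in scene: print crop for view
im=cv2.imread("pics/scene1.png")[175:235,215:285];cv2.imwrite("pics/s2c.png",cv2.resize(im,(700,600),interpolation=cv2.INTER_CUBIC))
E
```

```text
boss [0.52853262 0.00318495 0.13949186]
top [0.52975233 0.0032069  0.13949186]
scene [0.52737494 0.00270551 0.13949186]
wrist [0.52833937 0.00380103 0.13949186]
```

View pics/s2c.png

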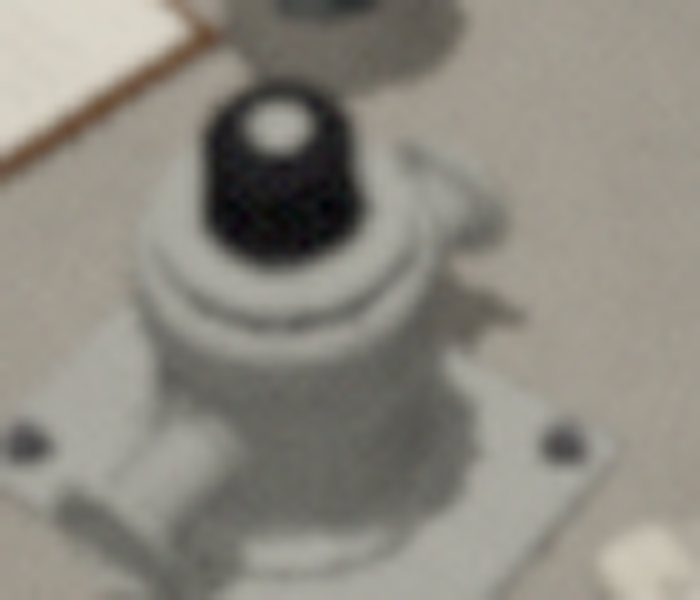

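```bash
python3 -m pendant '[[1,0.003,-0.002,0.03,0],[1,0,0,0.03,0.13],[1,0,0,0.03,0.13],[1,0,0,0.03,0],[1,0,0,0.012,0],[1,0,0,0.007,0],[1,0,0,0,0]]' 40
python3 - <<'E'
from h import *
s=env.get_state();im=env.read_camera("wrist");cv2.imwrite("pics/w3.png",im[:,:,::-1])
print(s["joint_pos"].round(3),s["tcp_pos"],s["wrist_force"])
cv2.imwrite("pics/w3c.png",cv2.resize(im[100:384,60:450,::-1],(780,568)))
E
```

```text
clock: 4.4
tcp_pos: [0.529, 0.004, 0.1305]
orientation: [0.0, 0.999, -0.049, 0.0]
wrist_force: [0.3, 1.1, 0.0]
finger_gap: 0.0853
grip_force: 0.0
[-0.144  0.291 -0.284  0.996 -0.     3.095] [0.52895652 0.0040256  0.130462  ] [0.26047206 1.09615206 0.04677716]
```

View pics/w3c.png

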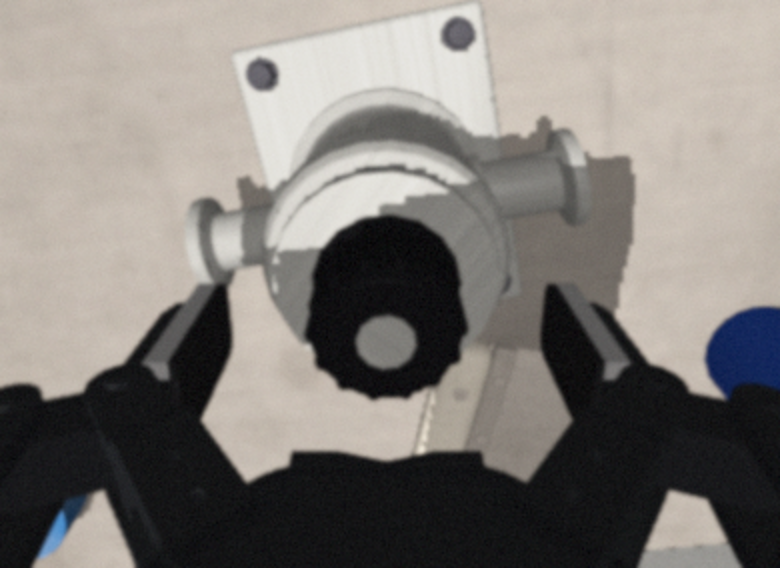

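The near view shows the boss at crop (387,342), pixel (253.5,271). The grip sits centred between the fingers.

```bash
python3 - <<'E'
from h import *
for z in (.137,.1395,.142): print(ray("wrist",[253.5,271],z))
print(ray("wrist",[60+387*.5,100+275*.5],.1395),ray("wrist",[60+387*.5,100+398*.5],.1395))
E
python3 -m pendant '[[-1,0,0,0,0],[-1,0,0,0,0],[-1,0,0,0,0],[-1,0,0,0,0]]' 40
```

```text
[0.52551945 0.00321372 0.137     ]
[0.52718218 0.00305755 0.1395    ]
[0.52884492 0.00290138 0.142     ]
[0.54590311 0.00125005 0.1395    ] [0.51015746 0.00470108 0.1395    ]
clock: 4.95
tcp_pos: [0.529, 0.0041, 0.1307]
orientation: [0.0, 0.999, -0.049, 0.001]
wrist_force: [-0.3, 0.4, 3.8]
finger_gap: 0.041
grip_force: 40.7
```

```bash
python3 -m pendant '[[-1,0,0,-0.0004,-0.17],[-1,0,0,-0.0004,-0.17],[-1,0,0,-0.0004,-0.17],[-1,0,0,-0.0004,-0.17]]' 60; python3 -c "
from h import *;s=env.get_state();print(s['ft_torque'],s['joint_pos'][5])"
```

```text
clock: 5.45
tcp_pos: [0.5293, 0.0038, 0.1324]
orientation: [0.001, 0.957, 0.29, 0.001]
wrist_force: [0.4, -0.3, 4.0]
finger_gap: 0.0403
grip_force: 60.9
[-0.08413166  0.01212267 -0.12380331] 2.40951448295199
```

```bash
python3 -m pendant '[[-1,0,0,-0.0004,-0.17],[-1,0,0,-0.0004,-0.17],[-1,0,0,-0.0004,-0.17],[-1,0,0,-0.0004,-0.17],[-1,0,0,-0.0004,-0.17],[-1,0,0,-0.0004,-0.17]]' 60; python3 -c "
from h import *;s=env.get_state();print(s['ft_torque'],s['joint_pos'][5]);im=env.read_camera('wrist');cv2.imwrite('pics/w4.png',im[:,:,::-1])"
```

```text
clock: 6.2
tcp_pos: [0.5295, 0.004, 0.1347]
orientation: [0.001, 0.694, 0.72, 0.001]
wrist_force: [0.8, -0.3, 2.5]
finger_gap: 0.04
grip_force: 60.9
[-0.02679247 -0.21827794 -0.21004148] 1.3895500604479698
```

```bash
python3 -m pendant '[[-1,0,0,-0.0004,-0.17],[-1,0,0,-0.0004,-0.17],[-1,0,0,-0.0004,-0.17],[-1,0,0,-0.0004,-0.17],[-1,0,0,-0.0004,-0.17],[-1,0,0,-0.0004,-0.17]]'; python3 -c "
from h import *;s=env.get_state();print(s['ft_torque'],s['joint_pos'][5])"
```

```text
clock: 7.0
tcp_pos: [0.5297, 0.0042, 0.137]
orientation: [0.001, 0.255, 0.967, 0.0]
wrist_force: [1.6, 1.8, 3.4]
finger_gap: 0.0404
grip_force: 60.8
[ 0.390803   -0.38258343 -0.15979479] 0.37214364641734454
```

```bash
python3 -m pendant '[[-1,0,0,-0.0004,-0.17],[-1,0,0,-0.0004,-0.17],[-1,0,0,-0.0004,-0.17],[-1,0,0,-0.0004,-0.17],[-1,0,0,-0.0004,-0.17],[-1,0,0,-0.0004,-0.17]]'; python3 -c "
from h import *;s=env.get_state();print(s['ft_torque'],s['joint_pos'][5])"
```

```text
clock: 7.75
tcp_pos: [0.5295, 0.0045, 0.1393]
orientation: [0.001, -0.249, 0.968, 0.0]
wrist_force: [1.8, 3.0, 3.4]
finger_gap: 0.0402
grip_force: 60.7
[ 0.59691255 -0.19727466 -0.11365304] -0.6478612129623446
```

```bash
python3 -m pendant '[[-1,0,0,-0.0004,-0.17],[-1,0,0,-0.0004,-0.17],[-1,0,0,-0.0004,-0.17],[-1,0,0,-0.0004,-0.17],[-1,0,0,-0.0004,-0.17],[-1,0,0,-0.0004,-0.17]]'; python3 -c "
from h import *;s=env.get_state();print(s['ft_torque'],s['joint_pos'][5])"
```

```text
clock: 8.5
tcp_pos: [0.529, 0.0046, 0.1415]
orientation: [0.001, -0.69, 0.723, 0.0]
wrist_force: [0.9, 2.6, 2.6]
finger_gap: 0.0403
grip_force: 60.6
[ 0.39324782 -0.22191857 -0.17365233] -1.6678874294434642
```

```bash
python3 -m pendant '[[-1,0,0,-0.0004,-0.17],[-1,0,0,-0.0004,-0.17],[-1,0,0,-0.0004,-0.17],[-1,0,0,-0.0004,-0.17],[-1,0,0,-0.0004,-0.17],[-1,0,0,-0.0004,-0.17],[-1,0,0,-0.0004,-0.17],[-1,0,0,-0.0004,-0.17]]'; python3 -c "
from h import *;s=env.get_state();print(s['ft_torque'],s['joint_pos'][5])"
```

```text
clock: 9.5
tcp_pos: [0.5285, 0.0043, 0.1445]
orientation: [-0.0, 0.992, -0.128, -0.0]
wrist_force: [-0.4, 1.1, 2.3]
finger_gap: 0.0403
grip_force: 60.5
[ 0.15269311  0.01277178 -0.11088134] -3.0279775292035915
```

```bash
python3 -m pendant '[[-1,0,0,-0.0005,0],[-1,0,0,0,0]]'; python3 -m pendant '[[-1,0,0,-0.0005,0],[-1,0,0,0,0]]'
```

```text
clock: 9.75
tcp_pos: [0.5285, 0.0042, 0.1446]
orientation: [-0.0, 0.991, -0.132, -0.0]
wrist_force: [0.7, 1.1, -0.4]
finger_gap: 0.0406
grip_force: 60.7
clock: 10.0
tcp_pos: [0.5284, 0.0042, 0.1449]
orientation: [-0.0, 0.991, -0.13, -0.0]
wrist_force: [1.7, 0.6, -7.1]
finger_gap: 0.0402
grip_force: 61.1
```

```bash
python3 -m pendant '[[-1,0,0,0.0008,0],[0.4,0,0,0,0],[0.4,0,0,0,0],[0.4,0,0,0,0.18],[0.4,0,0,0,0.18],[0.4,0,0,0,0.18],[0.4,0,0,0,0.18],[0.4,0,0,0,0.18]]'
python3 -m pendant '[[0.4,0,0,0,0.18],[0.4,0,0,0,0.18],[0.4,0,0,0,0.18],[0.4,0,0,0,0.18],[0.4,0,0,0,0.18],[0.4,0,0,0,0.18],[0.4,0,0,0,0.18],[0.4,0,0,0,0.18]]'
python3 -m pendant '[[0.4,0,0,0,0.18],[0.4,0,0,0,0.18],[0.4,0,0,0,0.18],[0.4,0,0,0,0.18],[0.4,0,0,0,0.18],[0.4,0,0,0,0.18],[0.4,0,0,0,0.18],[0.4,0,0,0,0.18]]'
python3 -m pendant '[[0.4,0,0,0,0.18],[0.4,0,0,0,0.18],[0.4,0,0,0,0.18],[0.4,0,0,0,0.18],[0.4,0,0,0,0.18],[0.4,0,0,0,0.18],[0.4,0,0,0,0.18],[0.4,0,0,0,0.18]]'
python3 -m pendant '[[0.4,0,0,0,0.18],[0.4,0,0,0,0.18],[0.4,0,0,0,0.18],[0.4,0,0,0,0.18],[0.4,0,0,0,0.16],[0.4,0,0,0,0]]'
python3 -c "
from h import *;s=env.get_state();print(s['ft_torque'],s['joint_pos'][5])
im=env.read_camera('wrist');cv2.imwrite('pics/w5c.png',cv2.resize(im[100:384,60:450,::-1],(780,568)))"
```

```text
clock: 11.0
tcp_pos: [0.5288, 0.004, 0.1451]
orientation: [-0.0, 0.835, -0.551, 0.0]
wrist_force: [-0.6, 0.2, 0.3]
finger_gap: 0.0598
grip_force: 0.0
clock: 12.0
tcp_pos: [0.5288, 0.004, 0.1451]
orientation: [0.0, -0.264, 0.964, -0.0]
wrist_force: [0.1, -0.2, 0.4]
finger_gap: 0.06
grip_force: 0.0
clock: 13.0
tcp_pos: [0.5288, 0.004, 0.1451]
orientation: [0.0, 0.437, 0.899, -0.0]
wrist_force: [-0.2, -0.2, 0.1]
finger_gap: 0.0598
grip_force: 0.0
clock: 14.0
tcp_pos: [0.5288, 0.004, 0.1452]
orientation: [0.0, 0.922, 0.388, 0.0]
wrist_force: [0.0, -0.4, 0.9]
finger_gap: 0.0598
grip_force: 0.0
clock: 14.75
tcp_pos: [0.5288, 0.0041, 0.1451]
orientation: [0.0, 0.999, -0.038, 0.0]
wrist_force: [0.3, -0.5, -0.3]
finger_gap: 0.0599
grip_force: 0.0
[-0.01694725  0.02328292  0.03028553] 3.0731517527695456
```

View pics/w5c.png

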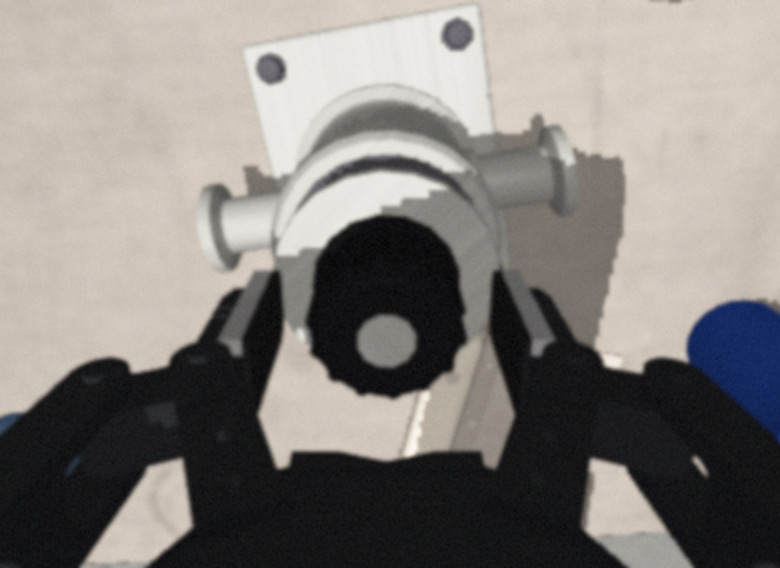

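The cap has climbed with the tool: the boss is still at crop (387,340) and there is now a visible gap between flange and mouth. I'll regrasp and keep turning.

```bash
python3 -m pendant '[[-1,0,0,0,0],[-1,0,0,0,0],[-1,0,0,0,0],[-1,0,0,0,0]]' 60
python3 -m pendant '[[-1,0,0,-0.0003,-0.17],[-1,0,0,-0.0004,-0.17],[-1,0,0,-0.0004,-0.17],[-1,0,0,-0.0004,-0.17]]'
```

```text
clock: 15.3
tcp_pos: [0.5288, 0.0041, 0.145]
orientation: [0.0, 0.999, -0.038, 0.0]
wrist_force: [-1.2, -0.8, 3.8]
finger_gap: 0.0408
grip_force: 60.1
clock: 15.8
tcp_pos: [0.529, 0.0042, 0.1465]
orientation: [0.0, 0.954, 0.3, 0.001]
wrist_force: [-0.1, 0.4, 3.4]
finger_gap: 0.04
grip_force: 60.0
```

```bash
python3 -m pendant '[[-1,0,0,-0.0004,-0.17],[-1,0,0,-0.0004,-0.17],[-1,0,0,-0.0004,-0.17],[-1,0,0,-0.0004,-0.17]]'
```

```text
clock: 16.3
tcp_pos: [0.5294, 0.0041, 0.1486]
orientation: [0.001, 0.8, 0.601, 0.001]
wrist_force: [-0.1, -0.3, 5.7]
finger_gap: 0.0406
grip_force: 60.3
```

```bash
python3 -m pendant '[[-1,0,0,-0.0005,0],[-1,0,0,0,0]]'; python3 -m pendant '[[-1,0,0,-0.0005,0],[-1,0,0,0,0]]'
```

```text
clock: 16.55
tcp_pos: [0.5294, 0.0041, 0.1491]
orientation: [0.001, 0.801, 0.598, 0.001]
wrist_force: [0.1, -1.0, 5.5]
finger_gap: 0.0406
grip_force: 60.4
clock: 16.8
tcp_pos: [0.5295, 0.0041, 0.1496]
orientation: [0.001, 0.801, 0.598, 0.001]
wrist_force: [0.0, -0.3, 5.7]
finger_gap: 0.0407
grip_force: 60.4
```

```bash
python3 -m pendant '[[-1,0,0,-0.0005,-0.1],[-1,0,0,-0.0005,-0.1],[-1,0,0,-0.0005,0]]'; python3 -m pendant '[[-1,0,0,-0.0008,0],[-1,0,0,-0.0008,0],[-1,0,0,0,0]]'
```

```text
clock: 17.18
tcp_pos: [0.5294, 0.0041, 0.151]
orientation: [0.001, 0.737, 0.676, 0.001]
wrist_force: [-0.4, -0.4, 5.7]
finger_gap: 0.0404
grip_force: 60.4
clock: 17.55
tcp_pos: [0.5294, 0.0041, 0.1525]
orientation: [0.001, 0.737, 0.675, 0.001]
wrist_force: [1.2, 0.3, 4.8]
finger_gap: 0.0404
grip_force: 60.4
```

```bash
python3 -m pendant '[[-1,0,0,-0.003,0],[-1,0,0,-0.003,0],[-1,0,0,-0.004,0],[-1,0,0,-0.006,0],[-1,0,0,-0.008,0],[-1,0,0,-0.008,0]]'; python3 -m pendant '[[-1,0,0,-0.008,0],[-1,0,0,-0.008,0],[-1,0,0,-0.008,0],[-1,0,0,-0.008,0],[-1,0,0,-0.006,0],[-1,0,0,0,0]]'
python3 - <<'E'
from h import *
s=env.get_state();print(s["tcp_pos"],s["joint_pos"].round(2))
im=env.read_camera("scene");cv2.imwrite("pics/s3.png",im[:,:,::-1])
cv2.imwrite("pics/s3c.png",cv2.resize(im[90:250,160:370,::-1],(780,594),interpolation=cv2.INTER_CUBIC))
for r in env.recognise("scene","strainer_foot")[:2]: print(r)
im=env.read_camera("top");cv2.imwrite("pics/top3.png",im[:,:,::-1])
E
```

```text
clock: 18.3
tcp_pos: [0.5281, 0.0042, 0.1839]
orientation: [-0.001, 0.738, 0.675, -0.0]
wrist_force: [0.3, 0.2, -1.6]
finger_gap: 0.0403
grip_force: 60.6
clock: 19.05
tcp_pos: [0.5289, 0.0041, 0.2224]
orientation: [0.0, 0.738, 0.675, 0.0]
wrist_force: [-0.6, 0.1, -1.5]
finger_gap: 0.0403
grip_force: 60.6
[0.52894021 0.00411571 0.22244233] [-0.14  0.23 -0.13  1.21 -0.    1.51]
{'centre': [241.3, 173.9], 'score': 0.66}
```

View pics/s3c.png

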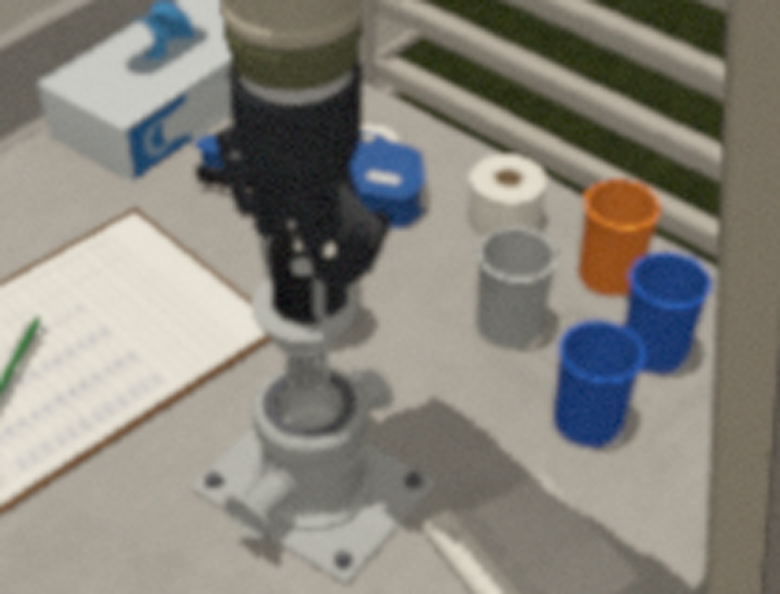

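The cap is held, the strainer is clear of the mouth, and the steel beaker hasn't moved (rim crop (516,258), pixel (299,159.5)). Next I'll turn the tool so the wrist camera looks past the cap toward the beaker.

```bash
python3 -m pendant '[[-1,0,0,0,-0.18],[-1,0,0,0,-0.18],[-1,0,0,0,-0.18],[-1,0,0,0,-0.18],[-1,0,0,0,-0.18],[-1,0,0,0,-0.18]]'
python3 -m pendant '[[-1,0,0,0,-0.18],[-1,0,0,0,-0.18],[-1,0,0,0,-0.18],[-1,0,0,0,-0.18],[-1,0,0,0,-0.18],[-1,0,0,0,-0.18]]'
python3 -m pendant '[[-1,0,0,0,-0.18],[-1,0,0,0,-0.18],[-1,0,0,0,-0.18],[-1,0,0,0,-0.18],[-1,0,0,0,-0.18],[-1,0,0,0,-0.17]]'
python3 -m pendant '[[-1,0.01,0,0,0],[-1,0.025,0.003,0,0],[-1,0.025,0.003,0,0],[-1,0.025,0,0,0],[-1,0.018,0,0,0],[-1,0.008,0,0,0],[-1,0,0,0,0],[-1,0,0,0,0]]'
python3 - <<'E'
from h import *
s=env.get_state();im=env.read_camera("wrist");cv2.imwrite("pics/w6.png",im[:,:,::-1])
print(s["tcp_pos"],s["joint_pos"].round(2),s["orientation"])
for r in env.recognise("wrist","beaker_rim"): print(np.round(r["centre"]),round(r["score"],2),ray("wrist",r["centre"],.085,s).round(4))
cv2.imwrite("pics/w6b.png",cv2.resize(im[:,:,::-1],(780,585)))
E
```

```text
clock: 19.95
tcp_pos: [0.5284, 0.0042, 0.2214]
orientation: [-0.0, 0.283, 0.959, -0.0]
wrist_force: [-0.4, -0.8, -1.2]
finger_gap: 0.0405
grip_force: 60.6
clock: 20.7
tcp_pos: [0.5284, 0.0042, 0.2214]
orientation: [-0.0, -0.251, 0.968, 0.0]
wrist_force: [-0.4, 0.1, -1.4]
finger_gap: 0.0405
grip_force: 60.6
clock: 21.45
tcp_pos: [0.5284, 0.0042, 0.2214]
orientation: [0.0, 0.709, -0.705, -0.0]
wrist_force: [-0.2, -0.3, -2.5]
finger_gap: 0.0401
grip_force: 60.6
clock: 22.45
tcp_pos: [0.5226, -0.1063, 0.2218]
orientation: [-0.0, 0.707, -0.707, -0.0]
wrist_force: [-0.4, 0.1, -1.2]
finger_gap: 0.0405
grip_force: 60.7
[ 0.52262286 -0.10627288  0.22182539] [-0.35  0.24 -0.12  1.21  0.   -1.92] [-4.23649711e-05  7.07350772e-01 -7.06862684e-01 -1.69432301e-04]
[252.  46.] 0.77 [ 0.5229 -0.2372  0.085 ]
[364. 204.] 0.66 [ 0.4058 -0.0891  0.085 ]
[365.  99.] 0.65 [ 0.4172 -0.1931  0.085 ]
[357.  12.] 0.56 [ 0.4327 -0.2638  0.085 ]
```

View pics/w6b.png

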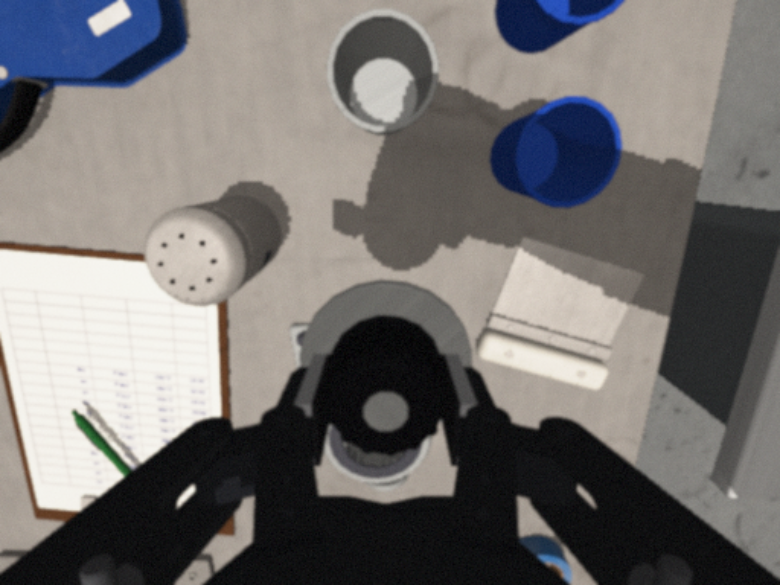

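The rim circle spans crop x 328–438 with its centre near (383,66), which is pixel (251.4,43.5). The held cap's boss is at crop (386,411), pixel (253.5,270).

```bash
python3 - <<'E'
from h import *
s=env.get_state();print(s["tcp_pos"]);k=512/780
for p in ((383,66),(328,66),(438,66),(383,11)): print(p,ray("wrist",np.array(p)*k,.085).round(4))
for z in (.2285,.231): print("boss",ray("wrist",np.array([386,411])*k,z).round(4))
# circle search maximising gradient on rim outer edge + inner edge, in w6
from scipy.spatial.transform import Rotation as R
w,x,y,z=s["orientation"];T=np.eye(4);T[:3,:3]=R.from_quat([x,y,z,w]).as_matrix();T[:3,3]=s["tcp_pos"]
c=env.calibration("wrist");T=np.linalg.inv(T@np.array(c["tool_from_camera"]));K=np.array(c["K"]);d=np.array(c["distortion"],float)
a=np.linspace(0,2*np.pi,120)
rv=cv2.Rodrigues(T[:3,:3])[0]
def search(im,rv,t,K,d):
    g=cv2.GaussianBlur(cv2.imread(im,0),(0,0),1).astype(float)
    def samp(cx,cy,r):
        P=np.c_[cx+r*np.cos(a),cy+r*np.sin(a),0*a+.085]
        q=cv2.projectPoints(P,rv,t,K,d)[0][:,0].astype("float32")
        return cv2.remap(g.astype("float32"),q[:,0:1],q[:,1:2],cv2.INTER_LINEAR)[:,0]
    best=[]
    for cx in np.arange(.510,.536,.0005):
        for cy in np.arange(-.25,-.222,.0005):
            best.append((np.mean(samp(cx,cy,.03025)-.5*samp(cx,cy,.0345)-.5*samp(cx,cy,.0265)),cx,cy))
    best.sort(reverse=True);print(im,np.round(best[:4],4))
search("pics/w6.png",rv,T[:3,3],K,d)
for n,f in (("top","top3"),("scene","s3")):
    c=env.calibration(n);T=np.linalg.inv(np.array(c["T"]));search(f"pics/{f}.png",cv2.Rodrigues(T[:3,:3])[0],T[:3,3],np.array(c["K"]),np.array(c["distortion"],float))
E
```

```text
[ 0.52265383 -0.10615059  0.22189049]
(383, 66) [ 0.5232 -0.2389  0.085 ]
(328, 66) [ 0.5549 -0.2389  0.085 ]
(438, 66) [ 0.4915 -0.2389  0.085 ]
(383, 11) [ 0.5232 -0.2666  0.085 ]
boss [ 0.5216 -0.105   0.2285]
boss [ 0.5217 -0.1067  0.231 ]
pics/w6.png [[43.4422  0.524  -0.236 ]
 [42.8442  0.5235 -0.236 ]
 [42.2291  0.524  -0.2355]
 [42.028   0.5235 -0.2355]]
pics/top3.png [[11.1577  0.5265 -0.236 ]
 [11.0453  0.526  -0.236 ]
 [11.0152  0.5265 -0.2355]
 [10.9814  0.5265 -0.2365]]
pics/s3.png [[ 3.761   0.5235 -0.235 ]
 [ 3.756   0.524  -0.235 ]
 [ 3.737   0.5235 -0.2355]
 [ 3.7369  0.524  -0.2345]]
```

```bash
python3 -m pendant '[[-1,0.015,-0.002,0,0],[-1,0.03,0,0,0],[-1,0.03,0,0,0],[-1,0.03,0,0,0],[-1,0.017,0,0,0],[-1,0.008,0,0,0],[-1,0,0,0,0],[-1,0,0,0,0]]'
python3 -c "
from h import *;s=env.get_state();print(s['tcp_pos'],s['orientation'])"
```

```text
clock: 23.55
tcp_pos: [0.5247, -0.236, 0.2219]
orientation: [-0.0, 0.708, -0.707, -0.0]
wrist_force: [-0.1, -0.3, -1.5]
finger_gap: 0.0405
grip_force: 60.7
[ 0.52469821 -0.23602252  0.22192793] [-9.16778965e-05  7.07561711e-01 -7.06651531e-01 -1.75035896e-04]
```

Descend until the plug is just above the rim, then check with a picture.

```bash
python3 -m pendant '[[-1,0,0,0.01,0],[-1,0,0,0.014,0],[-1,0,0,0.014,0],[-1,0,0,0.014,0],[-1,0,0,0.012,0],[-1,0,0,0.006,0],[-1,0,0,0,0],[-1,0,0,0,0]]'
python3 - <<'E'
from h import *
im=env.read_camera("scene");cv2.imwrite("pics/s4c.png",cv2.resize(im[110:200,250:370,::-1],(780,585),interpolation=cv2.INTER_CUBIC))
E
```

```text
clock: 24.55
tcp_pos: [0.5251, -0.2371, 0.1524]
orientation: [-0.0, 0.707, -0.707, 0.001]
wrist_force: [0.8, 0.0, -1.6]
finger_gap: 0.0407
grip_force: 60.7
```

View pics/s4c.png

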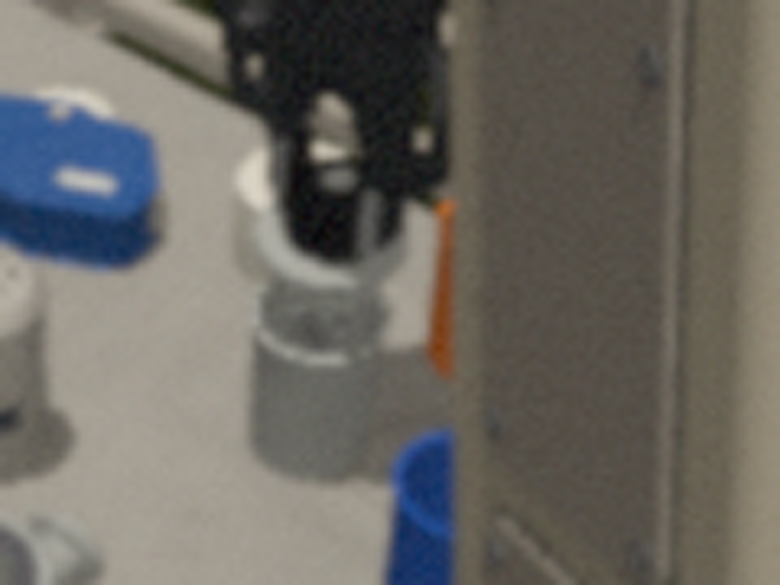

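The strainer is inside the beaker. The flange edges are at crop x≈255–410 and the rim's at about 252–385. I'll compare those with projections.

```bash
python3 - <<'E'
from h import *
c=env.calibration("scene");T=np.linalg.inv(np.array(c["T"]));rv=cv2.Rodrigues(T[:3,:3])[0]
a=np.linspace(0,2*np.pi,200)
def ext(x,y,z,r):
    q=cv2.projectPoints(np.c_[x+r*np.cos(a),y+r*np.sin(a),0*a+z],rv,T[:3,3],np.array(c["K"]),np.array(c["distortion"],float))[0][:,0]
    q=(q-[250,110])*6.5;return q[:,0].min().round(),q[:,0].max().round(),q[:,1].min().round(),q[:,1].max().round()
for z in (.124,.130): print("flange",z,ext(.5248,-.2365,z,.035))
print("rim",ext(.524,-.236,.085,.0315),"base",ext(.524,-.236,0,.0315)); print("dx5",ext(.529,-.236,.085,.0315),"dy5",ext(.524,-.231,.085,.0315))
im=env.read_camera("scene")
s=env.get_state();print(s["tcp_pos"],s["wrist_force"])
im=env.read_camera("wrist");cv2.imwrite("pics/w7.png",cv2.resize(im[:,:,::-1],(780,585)))
E
```

```text
flange 0.124 (np.float64(247.0), np.float64(402.0), np.float64(193.0), np.float64(294.0))
flange 0.13 (np.float64(248.0), np.float64(403.0), np.float64(183.0), np.float64(284.0))
rim (np.float64(250.0), np.float64(385.0), np.float64(263.0), np.float64(355.0)) base (np.float64(238.0), np.float64(366.0), np.float64(392.0), np.float64(483.0))
dx5 (np.float64(241.0), np.float64(377.0), np.float64(258.0), np.float64(350.0)) dy5 (np.float64(243.0), np.float64(379.0), np.float64(268.0), np.float64(360.0))
[ 0.5251105  -0.2371055   0.15252113] [-0.27583828 -0.1377374  -1.67422666]
```

View pics/w7.png

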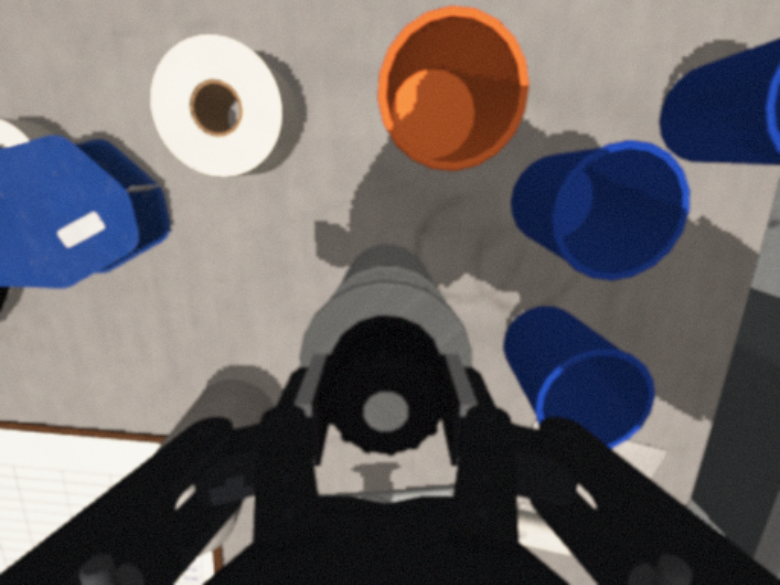

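```bash
python3 -m pendant '[[-1,-0.0015,0,0.003,0],[-1,0,0,0.006,0],[-1,0,0,0.006,0],[-1,0,0,0.006,0],[-1,0,0,0.004,0],[-1,0,0,0.001,0],[-1,0,0,0,0]]'
```

```text
clock: 25.58
tcp_pos: [0.5248, -0.2354, 0.1259]
orientation: [-0.0, 0.707, -0.707, 0.0]
wrist_force: [0.5, 0.2, -2.1]
finger_gap: 0.0405
grip_force: 60.7
```

The plug is inside the rim with no contact. Next comes a slow approach to the rim.

```bash
python3 -m pendant '[[-1,0,0,0.003,0],[-1,0,0,0.003,0],[-1,0,0,0.002,0],[-1,0,0,0.001,0],[-1,0,0,0.0005,0],[-1,0,0,0,0]]'
```

```text
clock: 26.32
tcp_pos: [0.5247, -0.2354, 0.1164]
orientation: [0.0, 0.707, -0.707, 0.0]
wrist_force: [-0.6, -0.6, -2.2]
finger_gap: 0.0402
grip_force: 60.7
```

```bash
python3 -m pendant '[[-1,0,0,0.0007,0],[-1,0,0,0.0007,0],[-1,0,0,0,0]]'
```

```text
clock: 26.7
tcp_pos: [0.5247, -0.2353, 0.1149]
orientation: [0.0, 0.707, -0.707, -0.0]
wrist_force: [-0.3, 0.3, -1.4]
finger_gap: 0.0406
grip_force: 60.7
```

```bash
python3 -m pendant '[[-1,0,0,0.0006,0],[-1,0,0,0.0004,0],[-1,0,0,0,0]]'
```

```text
clock: 27.08
tcp_pos: [0.5247, -0.2353, 0.1139]
orientation: [0.0, 0.707, -0.707, -0.0]
wrist_force: [-0.3, 0.1, -2.6]
finger_gap: 0.0404
grip_force: 60.7
```

```bash
python3 -m pendant '[[-1,0,0,0.0005,0],[-1,0,0,0,0]]'
```

```text
clock: 27.32
tcp_pos: [0.5247, -0.2353, 0.1134]
orientation: [0.0, 0.707, -0.707, -0.0]
wrist_force: [-0.8, -0.1, -2.8]
finger_gap: 0.0403
grip_force: 60.7
```

```bash
python3 -m pendant '[[-1,0,0,0.0006,0],[-1,0,0,0,0]]'
```

```text
clock: 27.58
tcp_pos: [0.5247, -0.2353, 0.1128]
orientation: [0.0, 0.707, -0.707, -0.0]
wrist_force: [0.3, 0.3, -1.9]
finger_gap: 0.0405
grip_force: 60.7
```

```bash
python3 -m pendant '[[-1,0,0,0.0005,0],[-1,0,0,0,0]]'
```

```text
clock: 27.82
tcp_pos: [0.5247, -0.2354, 0.1127]
orientation: [0.0, 0.707, -0.707, 0.0]
wrist_force: [0.4, -0.6, 2.1]
finger_gap: 0.0404
grip_force: 60.8
```

```bash
python3 -m pendant '[[-1,0,0,0.0005,0],[-1,0,0,0,0]]'
```

```text
clock: 28.08
tcp_pos: [0.5248, -0.2354, 0.1127]
orientation: [0.0, 0.707, -0.707, 0.0]
wrist_force: [-1.2, 0.9, 4.9]
finger_gap: 0.0404
grip_force: 61.5
```

Contact came at the expected height. Release and rise.

```bash
python3 -m pendant '[[-1,0,0,-0.0005,0],[-0.02,0,0,0,0],[0.1,0,0,0,0],[0.4,0,0,0,0],[0.4,0,0,0,0],[0.4,0,0,0,0]]' 20
python3 -m pendant '[[0.4,0,0,-0.005,0],[0.4,0,0,-0.015,0],[0.4,0,0,-0.03,0],[0.4,0,0,-0.04,0],[0.4,0,0,-0.04,0],[0.4,0,0,-0.03,0],[0.4,0,0,0,0],[0.4,0,0,0,0]]'
python3 - <<'E'
from h import *
a=env.read_camera("wrist")[100:384,100:420];b=cv2.resize(env.read_camera("scene")[110:200,250:370],(400,300),interpolation=cv2.INTER_CUBIC)
a=cv2.resize(a,(400,300))
cv2.imwrite("pics/end.png",np.hstack([a,b])[:,:,::-1])
E
```

```text
clock: 28.82
tcp_pos: [0.5248, -0.2354, 0.1124]
orientation: [0.0, 0.707, -0.707, 0.0]
wrist_force: [-0.4, -0.6, -0.3]
finger_gap: 0.06
grip_force: 0.0
clock: 29.82
tcp_pos: [0.5246, -0.2353, 0.2726]
orientation: [-0.0, 0.707, -0.707, 0.0]
wrist_force: [-0.1, -0.1, 0.3]
finger_gap: 0.06
grip_force: 0.0
```

View pics/end.png

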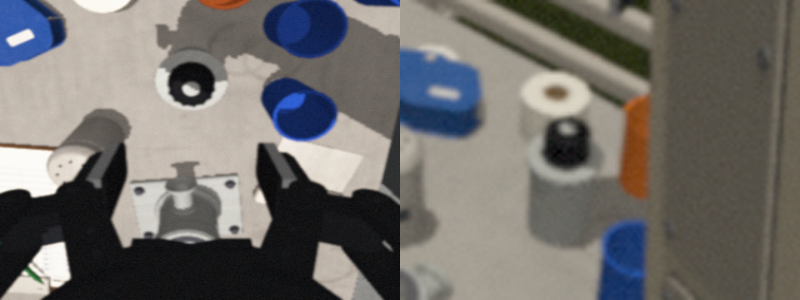

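The cap sits level on the steel beaker (left half, about (192,82)), the other things haven't moved, and the gripper is clear.

```bash
python3 -c "
from workcell import env;print(env.hand_in())"
```

```text
the job is handed in; nothing more can be done
None
```

I unscrewed the cap in two grasps and kept hold of it as the thread let go. I drew the strainer straight out and set it in the steel beaker with the cap level on the rim. The job was handed in at about 30 s of the 72 s allowed, with no verdict returned.

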